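# Tip the upright carton flat on the labelling board and push it home

### The arm

A 7-joint arm with a two-finger parallel gripper is mounted at the origin on a cart in front of the work surface, level with it; the furniture and walls round the work are solid. World frame = base frame: x ahead of the robot, y to its left, z up, the work surface at z = 0. Lengths are in m, angles in rad, forces in N, time in s.
With the tool pointing down it reaches from about 0.4 to 0.9 m from the base axis. Payload 5.5 kg.
Tool frame: the origin (TCP) lies at the very end of the fingers, on their centre line; the grasp point (between the pads) lies 19 mm behind it (env.grip_depth is the distance from the TCP to the grasp point, in m); z points along the fingers, y is the direction in which the jaws open and shut (so a half turn about z gives the same grasp; the last joint's range is limited). The gripper opens to 92 mm and grips with 3 to 60 N. Pads are 19 mm wide; open, the fingers measure 130 mm over their backs; the gripper's body (75 mm by 190 mm) begins 47 mm behind the grasp point.
Start: joints at [-1.026, 0.501, -0.427, 1.55, 0.221, 1.138, -0.21], TCP at [0.181, 0.624, 0.227] pointing down, gripper open.
Joint ranges: [-2.88, 2.88], [-0.31, 2.03], [-1.54, 1.56], [0.2, 2.42], [-1.41, 4.55], [0.19, 2.02], [-2.57, 2.57]. Speed limits (rad/s): [2.57, 2.57, 3.14, 3.14, 3.14, 3.14, 3.14].

### API

Orientations are given as [roll, pitch, yaw] about the fixed x, y, z axes, in that order (R = Rz(yaw) Ry(pitch) Rx(roll)).
In Python, from workcell import env gives the robot as it stands.
- The arm moves only by the tool step_arm, never from a script. Its argument "rows" is a list of rows, each an object of numbers: "tx", "ty", "tz": the shift along the tool's x, y, z in cm; "wx", "wy", "wz": the turn, a rotation vector about the tool's x, y, z in rad; "grip": the finger opening in cm, from 0 to 9.18. In form: [{"tx": .., "ty": .., "tz": .., "wx": .., "wy": .., "wz": .., "grip": ..}, ...]. A call has 1 to 12 rows; each row is the pose to reach, as a shift and turn from the pose commanded when the call began, along the tool's axes at that moment; what a row does not reach only later rows make up. A row lasts 1/12 s, in which the tool goes at most 41.7 mm and 7.16 degrees, less where a joint would pass 70% of its speed; a pose out of reach is approached as far as the arm can. A call with a gripper value outside its range is refused whole. The fingers move at their own pace and stop on an object; "force" is the grip in N (left out, the last holds). Time passes only in rows, so rows that repeat a pose let the fingers close. It gives the time, the measured TCP pose, the force and the opening at its end, in the units of the state.
- env.read_state(): the state, without advancing time (a new reading comes with each control period).
- env.capture(name): name is "side" or "top"; returns the picture (480x640x3 uint8, blue, green, red); there is no depth.
- env.calibration(name): a dict with "fx", "fy", "cx", "cy" (pixels), "D" ([k1, k2, p1, p2, k3] as OpenCV has them; the pictures are not rectified), "rvec" (rotation vector, rad) and "tvec" (3), from world to camera coordinates, as OpenCV has them. Camera axes: x right, y down, z forward; pixel columns grow to the right and rows downward; lengths in m; the calibration is good to about 2 mm. A picture is of the moment at which its call begins. calibration takes no time and is no camera call.
- env.job_done(): hands the job in, once; it reports no verdict.
The state is a dict: "t": time; "joint_positions": joint angles; "qvel": joint speeds; "effort": joint torques, N m; "eef_pos": TCP position; "ee_rot": TCP orientation; "contact_force": force on the tool from outside, world axes, zero at the start; "wrist_torque": the same for the moment, N m; "width": finger opening in m.
Only numpy, scipy, OpenCV 4.12 (cv2) and the standard library are available. Lean on these libraries where they do the work, as an engineer would, in place of code of your own. Each camera call takes 0.05 s, during which the arm holds its last target.

### The job

The blue carton has been left standing on end on the labelling board. Push against its upper part so that it tips over toward the raised metal stop and lies flat on the board, then push it along until its end is flush and square against the stop, ready for its label. Only push with the fingers - do not pick the carton up or carry it - and leave the things round the board where they are.

Things in the scene. Friction and masses are not known exactly. Their poses are not given: they have to be found in the camera images.
- board: labelling board, fixed to the desk: grey panel 320 x 130 mm, 8 mm thick, with one raised aluminium bar (the stop, 15 mm thick, full width, its top 38 mm above the desk) across one end. Origin: centre of the underside, on the desk top; x along the panel toward the stop, y across it, z up. The face of the stop lies at x = +0.145.
- stop_face (a point): middle of the stop's face that the carton must end against, 23 mm above the desk, at the left end of the board as the robot sees it; axes as the board's. (An equipment rack on the wall overhangs the back of the desk, behind the work, from about 0.6 m up)
- carton: blue rigid carton, 90 x 170 x 55 mm along its own x, y, z, about 0.18 kg, loose. Origin: centre of its 90 x 170 mm underside; z from the underside to its top side. At the start it stands on its 90 x 55 mm end on the board, near the end away from the stop, y up, and its underside facing the stop, roughly square to the board (within 0.1 rad); tipped toward the stop it lands on its underside, clear of the stop by 30 mm or more. It tips rather than slides when pushed near the top
- carton_centre (a point): centre of the carton's volume; axes as the carton's
- carton_top_end (a point): centre of the carton's 90 x 55 mm end that is uppermost at the start and must end against the stop; axes as the carton's. Pushed askew into the stop the lying carton does not square itself (friction); pushed off-centre at its rear end while still clear of the stop, it turns about 0.01 rad per mm
- label_roll: bystander: white roll of labels lying flat, 84 mm across, 38 mm high, beside the board; origin at the centre of its underside
- scanner: bystander: dark pistol-shaped code scanner lying on its side, 152 x 64 x 50 mm, on the other side of the board; origin at the centre of its underside
- notes: bystander: yellow note block 76 x 76 x 22 mm, beside the board on the label roll's side; origin at the centre of its underside
- mug: bystander: white mug, 79 mm across, 114 mm with its handle, 89 mm high, to the right; origin at the centre of its underside
- small_carton: bystander: small white carton 68 x 105 x 92 mm, to the left; origin at the centre of its underside
There are look-alikes about, which are no part of the job. What is shaped like the carton but purple is not meant.

How it is judged:
By the outcome, as a careful person would: the job done as asked, in the order asked, and still so for the second after the job is handed in, with the robot touching nothing.
It also fails if it takes over 51 s, if anything falls off the work surface, if the arm or the gripper's body presses on something with over 40 N, if the wrist force passes 120 N, or if a joint passes its speed limit or range.

## Working session

There is one attempt and no reset: what is moved stays moved. The work goes in short steps, Python scripts to look and compute and a tool call to move; the robot and the scene stay as the last step left them, time stands still between calls to the robot, and variables do not carry over. Pictures are saved under pics/ and viewed, and the job is handed in when it is done.

Besides the shell and the picture viewer there is one more tool, called after "Emit:" in YAML: its name, and indented under it one key for each argument. step_arm: Moves the arm, as the interface text tells. Its arguments: {"type":"object","properties":{"rows":{"type":"array"},"force":{"type":"number"}},"required":["rows"]}

```bash
ls; mkdir -p pics; python3 - <<'E'
from workcell import env
import cv2
for n in("side","top"):
    cv2.imwrite(f"pics/{n}0.png",env.capture(n)); print(env.calibration(n))
print(env.read_state())
E
```

```text
pics
{'fx': 539.1930100631065, 'fy': 539.1930100631065, 'cx': 316.8658332774771, 'cy': 236.30970200983174, 'D': array([-0.00404367,  0.        ,  0.        ,  0.        ,  0.        ]), 'rvec': array([ 2.12966531, -0.30292462,  0.18835103]), 'tvec': array([-0.53708781,  0.18404176,  1.28660452])}
{'fx': 485.771939307087, 'fy': 485.771939307087, 'cx': 316.45488705407087, 'cy': 244.43073658307046, 'D': array([-0.0670085,  0.       ,  0.       ,  0.       ,  0.       ]), 'rvec': array([ 2.26812236, -1.61193751,  0.32475294]), 'tvec': array([-0.18833564,  0.50637899,  1.46972448])}
{'t': 0.1, 'joint_positions': array([-1.02580258,  0.50173492, -0.42681121,  1.55133041,  0.22082155,
        1.13832958, -0.21027034]), 'qvel': array([ 0.00097664, -0.00241228, -0.00071272, -0.0035463 ,  0.00025021,
        0.00067261,  0.00134353]), 'effort': array([-1.07439270e-02, -5.67880154e+01, -5.83752126e+00, -2.79917604e+01,
       -6.87561650e-02,  2.41571653e-02,  6.62109096e-05]), 'eef_pos': array([0.18062051, 0.62374349, 0.22580069]), 'ee_rot': array([-3.13984860e+00, -3.43598832e-05,  2.85988618e+00]), 'contact_force': array([-0.34376111,  1.45036291,  0.29054976]), 'wrist_torque': array([ 0.01487327,  0.02761771, -0.01801777]), 'width': 0.09194574482144853}
```

View pics/side0.png

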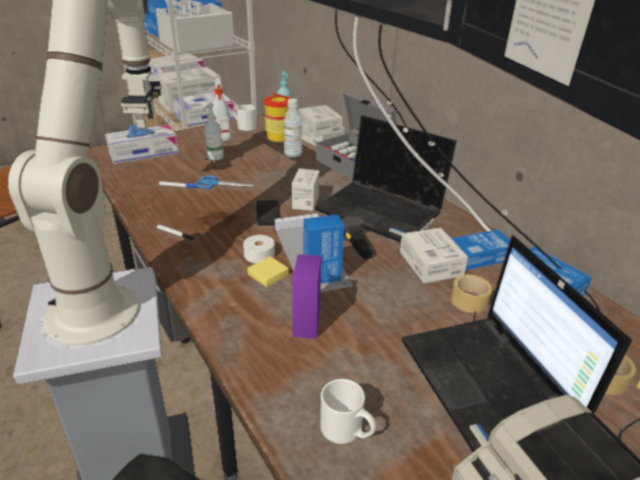

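View pics/top0.png

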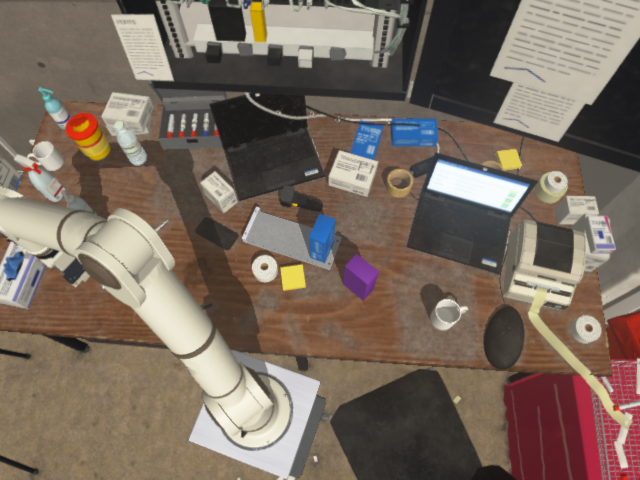

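The side view shows the purple look-alike in front of the board, with the blue carton behind it at about (323,250). The top view shows the board from about (250,225), the stop end, to (335,255). The blue carton stands at its right end at about (322,238), the scanner is behind it, and the roll and notes are in front. I'll enlarge both.

```bash
python3 - <<'E'
import cv2
a=cv2.imread("pics/top0.png")[170:310,220:400]; cv2.imwrite("pics/top0c.png",cv2.resize(a,None,fx=4.2,fy=4.2,interpolation=cv2.INTER_CUBIC))
a=cv2.imread("pics/side0.png")[190:350,230:400]; cv2.imwrite("pics/side0c.png",cv2.resize(a,None,fx=3.7,fy=3.7,interpolation=cv2.INTER_CUBIC))
E
```

```text
(no output)
```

View pics/top0c.png

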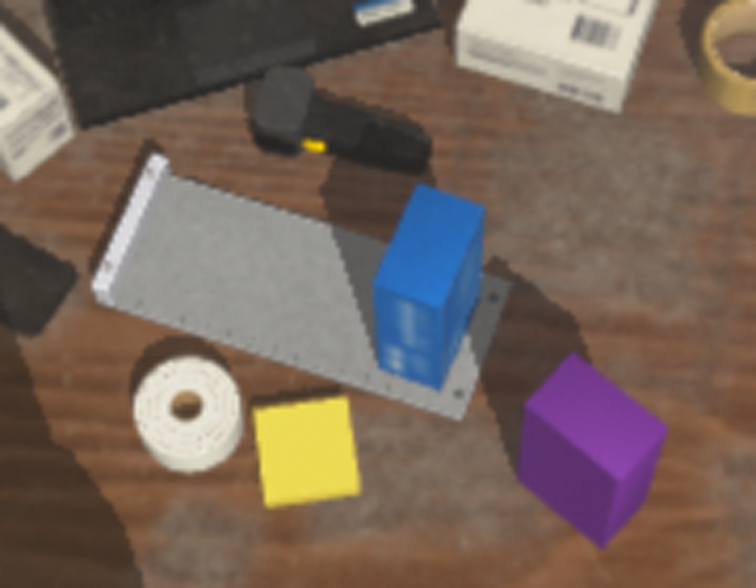

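View pics/side0c.png

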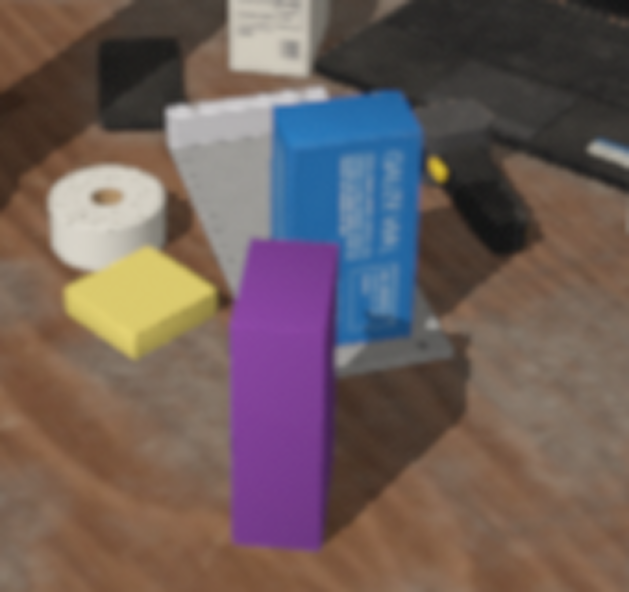

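In the top crop, the carton's top corners are at (423,185), (484,207), (437,305) and (375,280). The board's right corners are at (463,420) and (510,285), and the stop's top outer corners are near (95,288) and (152,155). Next I'll turn these into positions.

```bash
cat > h.py <<'E'
import numpy as np,cv2
from workcell import env
def cam(n):
    c=env.calibration(n);K=np.array([[c['fx'],0,c['cx']],[0,c['fy'],c['cy']],[0,0,1]]);return K,c['D'],c['rvec'],c['tvec']
def at(n,px,z):
    K,D,r,t=cam(n);u=cv2.undistortPoints(np.float64(px).reshape(-1,1,2),K,D).reshape(-1,2)
    R=cv2.Rodrigues(r)[0];C=-R.T@t;d=np.c_[u,np.ones(len(u))]@R
    return C+d*((z-C[2])/d[:,2])[:,None]
def proj(n,P):
    K,D,r,t=cam(n);return cv2.projectPoints(np.float64(P).reshape(-1,3),r,t,K,D)[0].reshape(-1,2)
def crop(px,s,o): return (np.float64(px)+.5)/s-.5+np.array(o)
E
cat > m.py <<'E'
from h import *
np.set_printoptions(precision=4,suppress=True)
f=lambda p:crop(p,4.2,(220,170))
c=at("top",f([(423,185),(484,207),(437,305),(375,280)]),.178);print(c[:,:2])
print("sizes",[np.linalg.norm(c[i]-c[(i+1)%4]) for i in range(4)],"ctr",c.mean(0))
b=at("top",f([(463,420),(510,285)]),.008);print("board right",b[:,:2],np.linalg.norm(b[0]-b[1]))
s=at("top",f([(95,288),(152,155),(168,163),(108,295)]),.038);print("stop",s[:,:2],np.linalg.norm(s[0]-s[1]))
print("len",np.linalg.norm(b.mean(0)[:2]-s[:2].mean(0)[:2]))
x=s[:2].mean(0)[:2]-b.mean(0)[:2];print("yaw by length",np.arctan2(x[1],x[0]))
g=lambda p:crop(p,3.7,(230,190))
cs=at("side",g([(272,107),(405,92),(422,128),(275,148)]),.178);print("side carton top",cs[:,:2],cs.mean(0))
m=lambda q,z:print(at("top",f(q),z)[:,:2])
m([(575,353),(667,430),(604,478),(525,402)],.17)  # purple
m([(188,400)],.038); m([(305,450)],.022); m([(345,130),(425,150)],.05)
E
python3 m.py
```

```text
[[ 0.6144  0.0009]
 [ 0.6119 -0.0484]
 [ 0.5244 -0.0412]
 [ 0.5285  0.0086]]
sizes [np.float64(0.04935065121765477), np.float64(0.08773566761923977), np.float64(0.04996641072841189), np.float64(0.08623115122954915)] ctr [ 0.5698 -0.02    0.178 ]
board right [[ 0.5067 -0.0701]
 [ 0.6325 -0.0687]] 0.1257484368658862
stop [[0.5064 0.2465]
 [0.635  0.2488]
 [0.6323 0.2332]
 [0.5041 0.2341]] 0.12862415713709582
len 0.31703526145506505
yaw by length 1.5674012584505848
side carton top [[ 0.5245  0.0067]
 [ 0.6163  0.0023]
 [ 0.6122 -0.0446]
 [ 0.5127 -0.0431]] [ 0.5664 -0.0197  0.178 ]
[[ 0.5245 -0.1478]
 [ 0.4889 -0.2283]
 [ 0.4393 -0.1962]
 [ 0.4761 -0.1251]]
[[0.4404 0.1385]]
[[0.4366 0.0387]]
[[0.7039 0.1012]
 [0.7078 0.0319]]
```

The measurements agree with the given sizes. The board's x lies along world +y at a yaw of about 1.57, and the stop face is at y≈0.233. The carton's top centre is at (0.570,-0.020), turned about -0.075 rad from the board. Now a helper to work out the moves.

```bash
cat > mv.py <<'E'
import sys
from h import *
from scipy.spatial.transform import Rotation as Ro
def rel(p,yaw):
    s=env.read_state();R0=Ro.from_euler('xyz',s['ee_rot']);R1=Ro.from_euler('xyz',[np.pi,0,yaw])
    print("cm",np.round(R0.inv().apply(np.array(p)-s['eef_pos'])*100,2),"rot",np.round((R0.inv()*R1).as_rotvec(),3),"now",np.round(s['eef_pos'],4),np.round(s['ee_rot'],4),"F",np.round(s['contact_force'],1),"t",s['t'])
if __name__=="__main__": a=list(map(float,sys.argv[1:]));rel(a[:3],a[3])
E
python3 mv.py .5653 -.0823 .30 1.496
```

```text
cm [-56.58 -57.14  -7.32] rot [-1.000e-03  1.000e-03  1.364e+00] now [0.1806 0.6237 0.2258] [-3.1398 -0.      2.8599] F [-0.3  1.5  0.3] t 0.1
```

Emit:
step_arm:
  rows:
    - {"tz":-4,"grip":4}
    - {"tz":-8,"grip":4}
    - {"tx":-3,"ty":-3,"tz":-8,"wz":0.1,"grip":4}
    - {"tx":-6,"ty":-6,"tz":-8,"wz":0.2,"grip":4}
    - {"tx":-9,"ty":-9,"tz":-8,"wz":0.3,"grip":4}
    - {"tx":-12,"ty":-12,"tz":-8,"wz":0.4,"grip":4}
    - {"tx":-15,"ty":-15,"tz":-8,"wz":0.5,"grip":4}
    - {"tx":-18,"ty":-18,"tz":-8,"wz":0.6,"grip":4}
    - {"tx":-21,"ty":-21,"tz":-8,"wz":0.7,"grip":4}
    - {"tx":-24,"ty":-24,"tz":-8,"wz":0.8,"grip":4}
    - {"tx":-27,"ty":-27,"tz":-8,"wz":0.9,"grip":4}
    - {"tx":-30,"ty":-30,"tz":-8,"wz":1.0,"grip":4}

```text
invalid input
```

```bash
python3 mv.py .5653 -.0823 .30 1.496; python3 -c "
from h import *;print(env.read_state()['joint_positions'],env.read_state()['width'])"
```

```text
cm [-56.58 -57.14  -7.32] rot [-1.000e-03  1.000e-03  1.364e+00] now [0.1806 0.6237 0.2258] [-3.1398 -0.      2.8599] F [-0.3  1.5  0.3] t 0.1
[-1.02580258  0.50173492 -0.42681121  1.55133041  0.22082155  1.13832958
 -0.21027034] 0.09194574482144853
```

The call was refused, probably because every key is needed in each row.

Emit:
step_arm:
  rows:
    - {"tx":0,"ty":0,"tz":-4,"wx":0,"wy":0,"wz":0,"grip":4}
    - {"tx":0,"ty":0,"tz":-8,"wx":0,"wy":0,"wz":0,"grip":4}
    - {"tx":-3,"ty":-3,"tz":-8,"wx":0,"wy":0,"wz":0.1,"grip":4}
    - {"tx":-6,"ty":-6,"tz":-8,"wx":0,"wy":0,"wz":0.2,"grip":4}
    - {"tx":-9,"ty":-9,"tz":-8,"wx":0,"wy":0,"wz":0.3,"grip":4}
    - {"tx":-12,"ty":-12,"tz":-8,"wx":0,"wy":0,"wz":0.4,"grip":4}
    - {"tx":-15,"ty":-15,"tz":-8,"wx":0,"wy":0,"wz":0.5,"grip":4}
    - {"tx":-18,"ty":-18,"tz":-8,"wx":0,"wy":0,"wz":0.6,"grip":4}
    - {"tx":-21,"ty":-21,"tz":-8,"wx":0,"wy":0,"wz":0.7,"grip":4}
    - {"tx":-24,"ty":-24,"tz":-8,"wx":0,"wy":0,"wz":0.8,"grip":4}
    - {"tx":-27,"ty":-27,"tz":-8,"wx":0,"wy":0,"wz":0.9,"grip":4}
    - {"tx":-30,"ty":-30,"tz":-8,"wx":0,"wy":0,"wz":1.0,"grip":4}

```text
t: 1.1
eef_pos: [0.3821, 0.2573, 0.3066]
ee_rot: [-3.141, -0.0, 1.855]
contact_force: [0.6, 0.1, -0.1]
width: 0.04
```

```bash
python3 mv.py .5653 -.0823 .30 1.496; python3 -c "
from h import *;print(env.read_state()['joint_positions'],env.read_state()['width'])"
```

```text
cm [-37.74   8.06   0.66] rot [-0.     0.     0.359] now [0.3821 0.2573 0.3066] [-3.1414 -0.      1.855 ] F [ 0.6  0.1 -0.1] t 1.1
[-0.54618429  0.05363443 -0.10879775  1.9123449   0.00624507  1.1760687
 -0.3729961 ] 0.039958061611924944
```

Emit:
step_arm:
  rows:
    - {"tx":-4,"ty":0.9,"tz":0,"wx":0,"wy":0,"wz":0.06,"grip":4}
    - {"tx":-8,"ty":1.8,"tz":0,"wx":0,"wy":0,"wz":0.12,"grip":4}
    - {"tx":-12,"ty":2.6,"tz":0,"wx":0,"wy":0,"wz":0.18,"grip":4}
    - {"tx":-16,"ty":3.4,"tz":0,"wx":0,"wy":0,"wz":0.24,"grip":4}
    - {"tx":-20,"ty":4.3,"tz":0,"wx":0,"wy":0,"wz":0.3,"grip":4}
    - {"tx":-24,"ty":5.1,"tz":0,"wx":0,"wy":0,"wz":0.36,"grip":4}
    - {"tx":-28,"ty":6,"tz":0,"wx":0,"wy":0,"wz":0.36,"grip":4}
    - {"tx":-32,"ty":6.8,"tz":0,"wx":0,"wy":0,"wz":0.36,"grip":4}
    - {"tx":-36,"ty":7.7,"tz":0,"wx":0,"wy":0,"wz":0.36,"grip":4}
    - {"tx":-37.7,"ty":8.1,"tz":0,"wx":0,"wy":0,"wz":0.36,"grip":4}
    - {"tx":-37.7,"ty":8.1,"tz":0,"wx":0,"wy":0,"wz":0.36,"grip":4}
    - {"tx":-37.7,"ty":8.1,"tz":0,"wx":0,"wy":0,"wz":0.36,"grip":4}

```text
t: 2.1
eef_pos: [0.5666, -0.08, 0.3058]
ee_rot: [-3.14, 0.0, 1.497]
contact_force: [-0.9, 1.7, -0.8]
width: 0.0397
```

```bash
python3 mv.py .5653 -.0823 .145 1.496; python3 - <<'E'
from h import *
print(env.read_state()['joint_positions'])
for n in("side","top"): cv2.imwrite(f"pics/{n}1.png",env.capture(n))
a=cv2.imread("pics/top1.png")[150:310,200:420];b=cv2.imread("pics/side1.png")[120:350,200:400]
cv2.imwrite("pics/c1.png",np.hstack([cv2.resize(a,(440,320),interpolation=2),cv2.resize(b,(348,400),interpolation=2)[:320]]))
E
```

```text
cm [-0.24 -0.08 16.08] rot [-0.002  0.     0.001] now [ 0.5666 -0.08    0.3058] [-3.1399e+00  2.0000e-04  1.4971e+00] F [-0.9  1.7 -0.8] t 2.1
[-0.10092999  0.26498411  0.23757635  1.67337566 -0.06558667  1.21274664
  0.07809485]
```

View pics/c1.png

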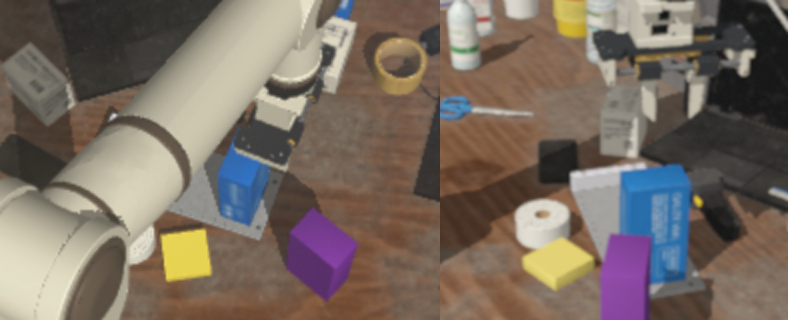

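The gripper hovers behind the carton with its fingers clear, and the purple carton is off to the side. Next I'll descend.

Emit:
step_arm:
  rows:
    - {"tx":-0.3,"ty":0,"tz":3,"wx":0,"wy":0,"wz":0,"grip":4}
    - {"tx":-0.3,"ty":0,"tz":6,"wx":0,"wy":0,"wz":0,"grip":4}
    - {"tx":-0.3,"ty":0,"tz":9,"wx":0,"wy":0,"wz":0,"grip":4}
    - {"tx":-0.3,"ty":0,"tz":12,"wx":0,"wy":0,"wz":0,"grip":4}
    - {"tx":-0.3,"ty":0,"tz":14.5,"wx":0,"wy":0,"wz":0,"grip":4}
    - {"tx":-0.3,"ty":0,"tz":16,"wx":0,"wy":0,"wz":0,"grip":4}
    - {"tx":-0.3,"ty":0,"tz":16,"wx":0,"wy":0,"wz":0,"grip":4}
    - {"tx":-0.3,"ty":0,"tz":16,"wx":0,"wy":0,"wz":0,"grip":4}

```text
t: 2.87
eef_pos: [0.5659, -0.08, 0.1464]
ee_rot: [-3.14, -0.001, 1.502]
contact_force: [-0.8, 0.2, 1.3]
width: 0.0403
```

```bash
python3 mv.py .568 -.0474 .145 1.496; python3 - <<'E'
from h import *
for n in("side","top"): cv2.imwrite(f"pics/{n}2.png",env.capture(n))
a=cv2.imread("pics/top2.png")[150:310,200:420];b=cv2.imread("pics/side2.png")[120:350,200:400]
cv2.imwrite("pics/c2.png",np.hstack([cv2.resize(a,(440,320),interpolation=2),cv2.resize(b,(348,400),interpolation=2)[:320]]))
E
```

```text
cm [ 3.27 -0.02  0.14] rot [-0.002 -0.001  0.006] now [ 0.5659 -0.08    0.1464] [-3.1397e+00 -7.0000e-04  1.5022e+00] F [-0.8  0.2  1.3] t 2.8667
```

View pics/c2.png

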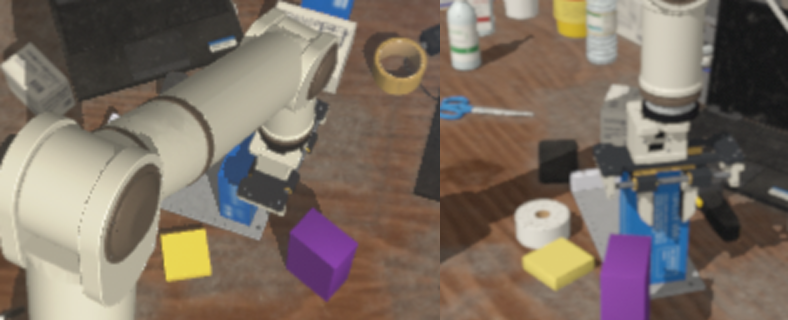

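The fingers are down behind the carton's upper part. I'll push slowly.

Emit:
step_arm:
  rows:
    - {"tx":0.8,"ty":0,"tz":0,"wx":0,"wy":0,"wz":0,"grip":4}
    - {"tx":1.6,"ty":0,"tz":0,"wx":0,"wy":0,"wz":0,"grip":4}
    - {"tx":2.0,"ty":0,"tz":0,"wx":0,"wy":0,"wz":0,"grip":4}
    - {"tx":2.3,"ty":0,"tz":0,"wx":0,"wy":0,"wz":0,"grip":4}
    - {"tx":2.6,"ty":0,"tz":0,"wx":0,"wy":0,"wz":0,"grip":4}
    - {"tx":2.9,"ty":0,"tz":0,"wx":0,"wy":0,"wz":0,"grip":4}
    - {"tx":3.2,"ty":0,"tz":0,"wx":0,"wy":0,"wz":0,"grip":4}
    - {"tx":3.5,"ty":0,"tz":0,"wx":0,"wy":0,"wz":0,"grip":4}
    - {"tx":3.8,"ty":0,"tz":0,"wx":0,"wy":0,"wz":0,"grip":4}
    - {"tx":4.1,"ty":0,"tz":0,"wx":0,"wy":0,"wz":0,"grip":4}

```text
t: 3.8
eef_pos: [0.5696, -0.0407, 0.1466]
ee_rot: [-3.141, 0.0, 1.5]
contact_force: [-0.2, -0.9, 0.3]
width: 0.0396
```

```bash
cat > look.py <<'E'
import sys
from h import *
k=sys.argv[1]
for n in("side","top"): cv2.imwrite(f"pics/{n}{k}.png",env.capture(n))
a=cv2.imread(f"pics/top{k}.png")[170:290,220:370];b=cv2.imread(f"pics/side{k}.png")[150:310,240:370]
cv2.imwrite(f"pics/c{k}.png",np.hstack([cv2.resize(a,(450,360),interpolation=2),cv2.resize(b,(293,360),interpolation=2)]))
s=env.read_state();print(s['eef_pos'],s['contact_force'],s['t'])
E
python3 look.py 3
```

```text
[ 0.56959975 -0.04009408  0.14659685] [-0.8215664   0.63001263 -0.08918775] 3.9
```

View pics/c3.png

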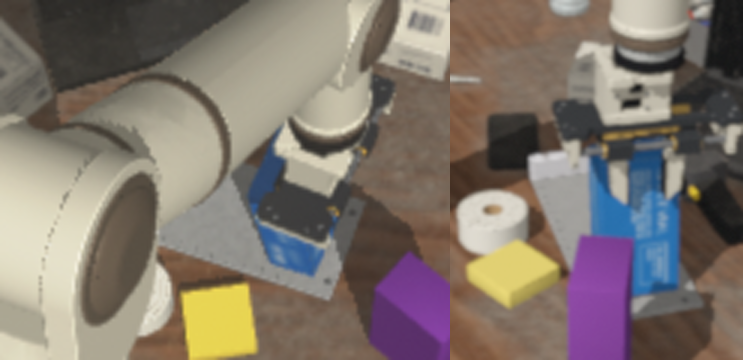

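The carton is leaning forward and hasn't slid. I'll keep pushing.

Emit:
step_arm:
  rows:
    - {"tx":0.3,"ty":0,"tz":0,"wx":0,"wy":0,"wz":0,"grip":4}
    - {"tx":0.6,"ty":0,"tz":0,"wx":0,"wy":0,"wz":0,"grip":4}
    - {"tx":0.9,"ty":0,"tz":0,"wx":0,"wy":0,"wz":0,"grip":4}
    - {"tx":1.2,"ty":0,"tz":0,"wx":0,"wy":0,"wz":0,"grip":4}
    - {"tx":1.5,"ty":0,"tz":0,"wx":0,"wy":0,"wz":0,"grip":4}
    - {"tx":1.8,"ty":0,"tz":0,"wx":0,"wy":0,"wz":0,"grip":4}
    - {"tx":2.1,"ty":0,"tz":0,"wx":0,"wy":0,"wz":0,"grip":4}
    - {"tx":2.4,"ty":0,"tz":0,"wx":0,"wy":0,"wz":0,"grip":4}
    - {"tx":2.7,"ty":0,"tz":0,"wx":0,"wy":0,"wz":0,"grip":4}
    - {"tx":3.0,"ty":0,"tz":0,"wx":0,"wy":0,"wz":0,"grip":4}

```text
t: 4.73
eef_pos: [0.5717, -0.0106, 0.1467]
ee_rot: [-3.141, -0.0, 1.5]
contact_force: [0.6, -0.3, -1.0]
width: 0.0398
```

```bash
python3 look.py 4
```

```text
[ 0.57178715 -0.01013288  0.14669104] [0.61562692 0.03867805 0.31944468] 4.8333
```

View pics/c4.png

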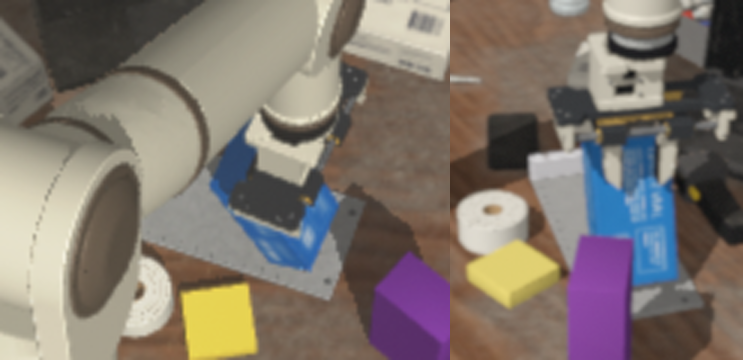

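Almost at the balance point now.

Emit:
step_arm:
  rows:
    - {"tx":0.3,"ty":0,"tz":0,"wx":0,"wy":0,"wz":0,"grip":4}
    - {"tx":0.6,"ty":0,"tz":0,"wx":0,"wy":0,"wz":0,"grip":4}
    - {"tx":0.9,"ty":0,"tz":0,"wx":0,"wy":0,"wz":0,"grip":4}
    - {"tx":1.2,"ty":0,"tz":0,"wx":0,"wy":0,"wz":0,"grip":4}
    - {"tx":1.5,"ty":0,"tz":0,"wx":0,"wy":0,"wz":0,"grip":4}
    - {"tx":1.8,"ty":0,"tz":0,"wx":0,"wy":0,"wz":0,"grip":4}
    - {"tx":2.1,"ty":0,"tz":0,"wx":0,"wy":0,"wz":0,"grip":4}
    - {"tx":2.1,"ty":0,"tz":0,"wx":0,"wy":0,"wz":0,"grip":4}
    - {"tx":2.1,"ty":0,"tz":0,"wx":0,"wy":0,"wz":0,"grip":4}
    - {"tx":2.1,"ty":0,"tz":0,"wx":0,"wy":0,"wz":0,"grip":4}

```text
t: 5.67
eef_pos: [0.5732, 0.0098, 0.1467]
ee_rot: [3.142, 0.0, 1.5]
contact_force: [-0.5, 0.3, 0.9]
width: 0.0397
```

```bash
python3 look.py 5
```

```text
[0.57319961 0.00966682 0.14671587] [-0.21225729 -0.12442653  0.2278424 ] 5.7667
```

View pics/c5.png

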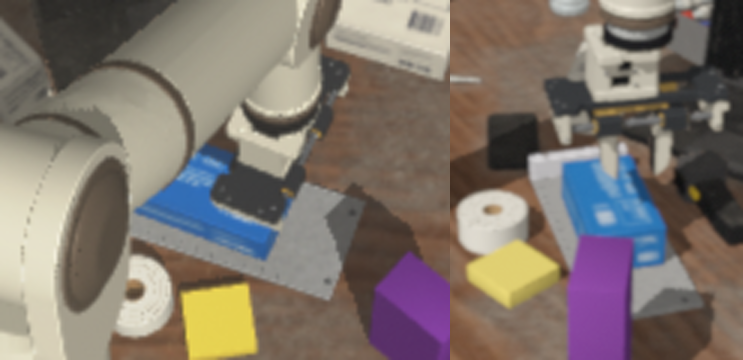

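The carton now lies flat. I'll back off at this height first, then measure.

Emit:
step_arm:
  rows:
    - {"tx":-1.5,"ty":0,"tz":0,"wx":0,"wy":0,"wz":-0.02,"grip":4}
    - {"tx":-3,"ty":0.1,"tz":0,"wx":0,"wy":0,"wz":-0.04,"grip":4}
    - {"tx":-4.5,"ty":0.2,"tz":0,"wx":0,"wy":0,"wz":-0.07,"grip":4}
    - {"tx":-5.3,"ty":0.2,"tz":0,"wx":0,"wy":0,"wz":-0.07,"grip":4}
    - {"tx":-5.3,"ty":0.2,"tz":0,"wx":0,"wy":0,"wz":-0.07,"grip":4}
    - {"tx":-5.3,"ty":0.2,"tz":0,"wx":0,"wy":0,"wz":-0.07,"grip":4}

```text
t: 6.27
eef_pos: [0.5714, -0.0432, 0.1467]
ee_rot: [-3.142, -0.0, 1.568]
contact_force: [0.3, -0.1, 0.7]
width: 0.0401
```

```bash
python3 look.py 6; python3 - <<'E'
import cv2
a=cv2.imread("pics/top6.png")[190:290,220:360];cv2.imwrite("pics/top6c.png",cv2.resize(a,None,fx=5.5,fy=5.5,interpolation=2))
a=cv2.imread("pics/side6.png")[200:300,260:360];cv2.imwrite("pics/side6c.png",cv2.resize(a,None,fx=6,fy=6,interpolation=2))
E
```

```text
[ 0.57151394 -0.04179609  0.146667  ] [-0.78581456 -0.01566823 -0.00890037] 6.3667
```

View pics/top6c.png

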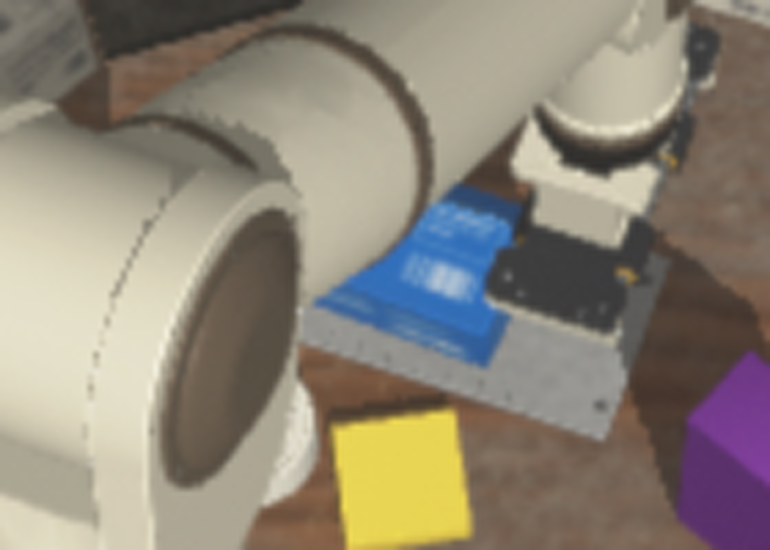

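View pics/side6c.png

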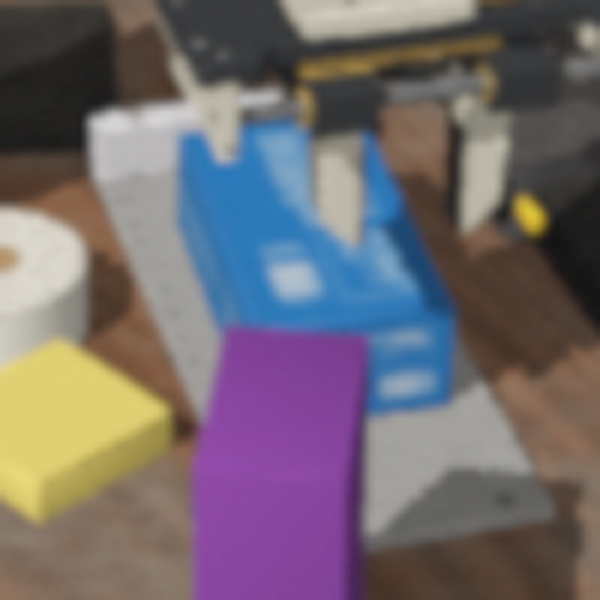

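```bash
python3 - <<'E'
from h import *
np.set_printoptions(precision=4,suppress=True)
g=lambda p:crop(p,6,(260,200)); f=lambda p:crop(p,5.5,(220,190))
q=at("side",g([(183,135),(375,125),(452,315)]),.063);print(q[:,:2],[np.linalg.norm(q[i]-q[i+1]) for i in range(2)])
print(at("side",g([(450,400)]),.008)[:,:2],"rear R bottom; board corner",at("side",g([(553,515)]),.008)[:,:2])
print(at("top",f([(509,318),(320,300)]),.063)[:,:2],at("top",f([(487,365)]),.008)[:,:2])
s=env.read_state();print("tcp in side crop",(proj("side",s['eef_pos'])-[260,200])*6)
for dx in(-.03,.03):print((proj("side",s['eef_pos']+[dx,0,0])-[260,200])*6)
E
```

```text
[[0.5349 0.1817]
 [0.6254 0.1667]
 [0.6107 0.0054]] [np.float64(0.09178284639710481), np.float64(0.16196258418638862)]
[[0.6157 0.0171]] rear R bottom; board corner [[ 0.632  -0.0736]]
[[0.5423 0.005 ]
 [0.516  0.1175]] [[0.5297 0.0161]]
tcp in side crop [[401.9043 221.1801]]
[[331.2585 231.7728]]
[[471.7476 210.7075]]
```

The rear end sits at about y=0.012, centred near x≈0.572, with roughly 55 mm clear of the stop. The fingers have about 40 mm of clearance, so I'll descend. Then I'll use both fingers, square to the board, to turn the carton straight and push it.

Emit:
step_arm:
  rows:
    - {"tx":0,"ty":0,"tz":3,"wx":0,"wy":0,"wz":0,"grip":4}
    - {"tx":0,"ty":0,"tz":6,"wx":0,"wy":0,"wz":0,"grip":4}
    - {"tx":0,"ty":0,"tz":8.5,"wx":0,"wy":0,"wz":0,"grip":4}
    - {"tx":0,"ty":0,"tz":10.5,"wx":0,"wy":0,"wz":0,"grip":4}
    - {"tx":0,"ty":0,"tz":11.5,"wx":0,"wy":0,"wz":0,"grip":4}
    - {"tx":0,"ty":0,"tz":11.5,"wx":0,"wy":0,"wz":0,"grip":4}
    - {"tx":0,"ty":0,"tz":11.5,"wx":0,"wy":0,"wz":0,"grip":4}

```text
t: 6.95
eef_pos: [0.5715, -0.0423, 0.0317]
ee_rot: [-3.141, -0.0, 1.571]
contact_force: [-0.4, 0.5, -0.2]
width: 0.04
```

```bash
python3 mv.py .5715 .0545 .032 1.571; python3 look.py 7
```

```text
cm [ 9.68 -0.   -0.02] rot [-0.001 -0.    -0.   ] now [ 0.5715 -0.0423  0.0317] [-3.1410e+00 -3.0000e-04  1.5706e+00] F [-0.4  0.5 -0.2] t 6.95
[ 0.57278424 -0.04279526  0.03311515] [-0.0336819   0.35398013 -0.34260074] 7.05
```

View pics/c7.png

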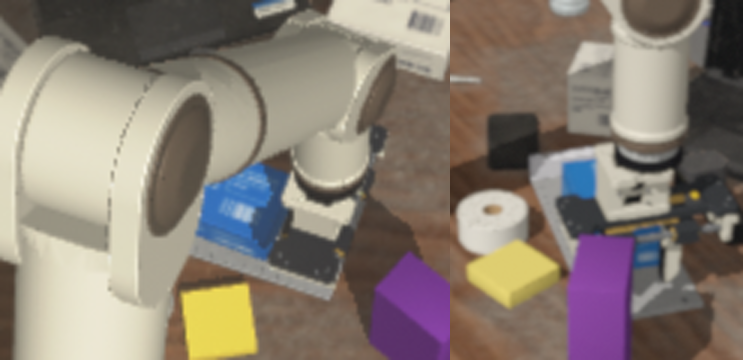

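Emit:
step_arm:
  rows:
    - {"tx":1.2,"ty":0,"tz":0,"wx":0,"wy":0,"wz":0,"grip":4}
    - {"tx":2.4,"ty":0,"tz":0,"wx":0,"wy":0,"wz":0,"grip":4}
    - {"tx":3.2,"ty":0,"tz":0,"wx":0,"wy":0,"wz":0,"grip":4}
    - {"tx":3.6,"ty":0,"tz":0,"wx":0,"wy":0,"wz":0,"grip":4}
    - {"tx":4.0,"ty":0,"tz":0,"wx":0,"wy":0,"wz":0,"grip":4}
    - {"tx":4.4,"ty":0,"tz":0,"wx":0,"wy":0,"wz":0,"grip":4}
    - {"tx":4.8,"ty":0,"tz":0,"wx":0,"wy":0,"wz":0,"grip":4}
    - {"tx":5.2,"ty":0,"tz":0,"wx":0,"wy":0,"wz":0,"grip":4}
    - {"tx":5.6,"ty":0,"tz":0,"wx":0,"wy":0,"wz":0,"grip":4}
    - {"tx":6.0,"ty":0,"tz":0,"wx":0,"wy":0,"wz":0,"grip":4}
    - {"tx":6.4,"ty":0,"tz":0,"wx":0,"wy":0,"wz":0,"grip":4}
    - {"tx":6.8,"ty":0,"tz":0,"wx":0,"wy":0,"wz":0,"grip":4}

```text
t: 8.05
eef_pos: [0.5714, 0.0249, 0.0317]
ee_rot: [-3.141, 0.0, 1.569]
contact_force: [-0.2, -1.1, 2.3]
width: 0.0398
```

```bash
python3 look.py 8;  python3 - <<'E'
import cv2
a=cv2.imread("pics/top8.png")[190:290,220:360];cv2.imwrite("pics/top8c.png",cv2.resize(a,None,fx=5.5,fy=5.5,interpolation=2))
E
```

```text
[0.57136713 0.02621545 0.03162261] [ 0.06270564 -0.75763866  0.29141073] 8.15
```

View pics/c8.png

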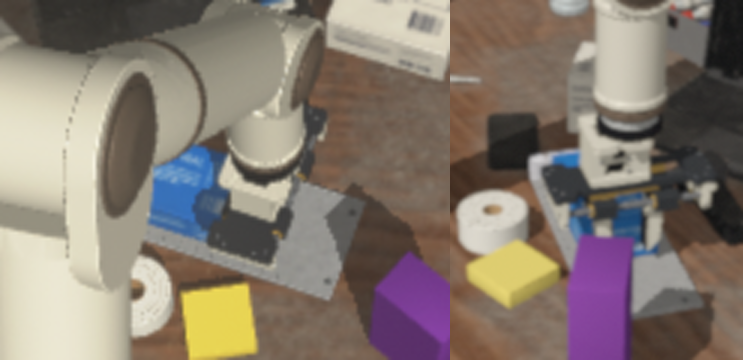

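View pics/top8c.png

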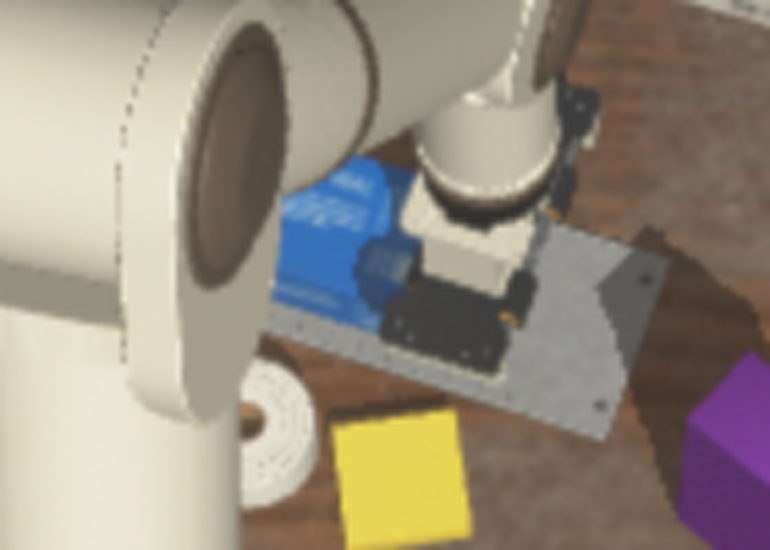

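The carton now looks parallel to the board's edge. The model leaves about 29 mm, so I'll go 23 mm and then creep.

Emit:
step_arm:
  rows:
    - {"tx":0.4,"ty":0,"tz":0,"wx":0,"wy":0,"wz":0,"grip":4}
    - {"tx":0.8,"ty":0,"tz":0,"wx":0,"wy":0,"wz":0,"grip":4}
    - {"tx":1.2,"ty":0,"tz":0,"wx":0,"wy":0,"wz":0,"grip":4}
    - {"tx":1.6,"ty":0,"tz":0,"wx":0,"wy":0,"wz":0,"grip":4}
    - {"tx":1.9,"ty":0,"tz":0,"wx":0,"wy":0,"wz":0,"grip":4}
    - {"tx":2.1,"ty":0,"tz":0,"wx":0,"wy":0,"wz":0,"grip":4}
    - {"tx":2.2,"ty":0,"tz":0,"wx":0,"wy":0,"wz":0,"grip":4}
    - {"tx":2.2,"ty":0,"tz":0,"wx":0,"wy":0,"wz":0,"grip":4}

```text
t: 8.82
eef_pos: [0.5714, 0.0476, 0.0316]
ee_rot: [-3.141, -0.0, 1.57]
contact_force: [0.4, -0.4, -0.2]
width: 0.04
```

```bash
python3 look.py 9;  python3 - <<'E'
import cv2
a=cv2.imread("pics/side9.png")[190:290,255:375];cv2.imwrite("pics/side9c.png",cv2.resize(a,None,fx=6,fy=6,interpolation=2))
E
```

```text
[0.57150158 0.04726384 0.03167924] [-0.33658495  0.45816735 -0.29435807] 8.9167
```

View pics/side9c.png

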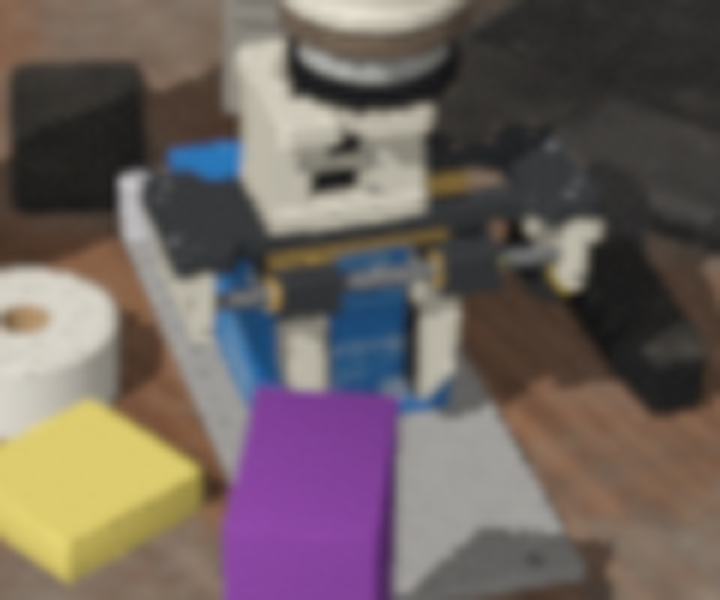

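Expected contact is about 7 mm ahead. I'll creep.

Emit:
step_arm:
  rows:
    - {"tx":0.1,"ty":0,"tz":0,"wx":0,"wy":0,"wz":0,"grip":4}
    - {"tx":0.2,"ty":0,"tz":0,"wx":0,"wy":0,"wz":0,"grip":4}
    - {"tx":0.3,"ty":0,"tz":0,"wx":0,"wy":0,"wz":0,"grip":4}
    - {"tx":0.4,"ty":0,"tz":0,"wx":0,"wy":0,"wz":0,"grip":4}
    - {"tx":0.5,"ty":0,"tz":0,"wx":0,"wy":0,"wz":0,"grip":4}
    - {"tx":0.5,"ty":0,"tz":0,"wx":0,"wy":0,"wz":0,"grip":4}

```text
t: 9.42
eef_pos: [0.5716, 0.0522, 0.0317]
ee_rot: [3.141, -0.0, 1.57]
contact_force: [0.4, -1.2, -0.2]
width: 0.0398
```

Emit:
step_arm:
  rows:
    - {"tx":0.1,"ty":0,"tz":0,"wx":0,"wy":0,"wz":0,"grip":4}
    - {"tx":0.2,"ty":0,"tz":0,"wx":0,"wy":0,"wz":0,"grip":4}
    - {"tx":0.2,"ty":0,"tz":0,"wx":0,"wy":0,"wz":0,"grip":4}

```text
t: 9.67
eef_pos: [0.5716, 0.0542, 0.0317]
ee_rot: [3.142, -0.0, 1.57]
contact_force: [-0.1, -0.8, -0.1]
width: 0.04
```

```bash
python3 look.py 10;  python3 - <<'E'
import cv2
from workcell import env
s=env.read_state();print(s['wrist_torque'],s['ee_rot'])
E
```

```text
[0.57153887 0.05424246 0.03168709] [-0.01695735 -0.42956562  0.39149287] 9.7667
[-0.18230309  0.03422327 -0.03768392] [-3.14157564e+00 -2.76899280e-04  1.57005420e+00]
```

Emit:
step_arm:
  rows:
    - {"tx":0.1,"ty":0,"tz":0,"wx":0,"wy":0,"wz":0,"grip":4}
    - {"tx":0.1,"ty":0,"tz":0,"wx":0,"wy":0,"wz":0,"grip":4}

```text
t: 9.93
eef_pos: [0.5716, 0.0551, 0.0317]
ee_rot: [3.142, -0.0, 1.57]
contact_force: [0.9, -0.6, -0.1]
width: 0.0404
```

Emit:
step_arm:
  rows:
    - {"tx":0.1,"ty":0,"tz":0,"wx":0,"wy":0,"wz":0,"grip":4}
    - {"tx":0.1,"ty":0,"tz":0,"wx":0,"wy":0,"wz":0,"grip":4}

```text
t: 10.1
eef_pos: [0.5716, 0.0558, 0.0317]
ee_rot: [3.142, 0.0, 1.57]
contact_force: [-0.5, -0.9, 0.6]
width: 0.0398
```

Emit:
step_arm:
  rows:
    - {"tx":0.1,"ty":0,"tz":0,"wx":0,"wy":0,"wz":0,"grip":4}
    - {"tx":0.1,"ty":0,"tz":0,"wx":0,"wy":0,"wz":0,"grip":4}

```text
t: 10.27
eef_pos: [0.5716, 0.0559, 0.0317]
ee_rot: [3.142, 0.001, 1.569]
contact_force: [0.6, -4.0, 0.3]
width: 0.0402
```

```bash
python3 - <<'E'
from workcell import env
s=env.read_state();print(s['contact_force'],s['wrist_torque'],s['ee_rot'],s['eef_pos'])
E
```

```text
[ 0.60371107 -3.9796735   0.25554104] [-0.92480573  0.06209483  0.10760122] [3.14157571e+00 1.10062235e-03 1.56939709e+00] [0.57159567 0.0558953  0.03173331]
```

The stop is reached. I'll press a little further to seat the carton.

Emit:
step_arm:
  rows:
    - {"tx":0.1,"ty":0,"tz":0,"wx":0,"wy":0,"wz":0,"grip":4}
    - {"tx":0.1,"ty":0,"tz":0,"wx":0,"wy":0,"wz":0,"grip":4}

```text
t: 10.43
eef_pos: [0.5716, 0.0558, 0.0317]
ee_rot: [-3.141, 0.002, 1.569]
contact_force: [0.0, -6.1, 1.4]
width: 0.04
```

Emit:
step_arm:
  rows:
    - {"tx":0.1,"ty":0,"tz":0,"wx":0,"wy":0,"wz":0,"grip":4}
    - {"tx":0.1,"ty":0,"tz":0,"wx":0,"wy":0,"wz":0,"grip":4}
    - {"tx":0.1,"ty":0,"tz":0,"wx":0,"wy":0,"wz":0,"grip":4}

```text
t: 10.68
eef_pos: [0.5716, 0.0559, 0.0317]
ee_rot: [-3.141, 0.003, 1.568]
contact_force: [-0.4, -8.9, 0.7]
width: 0.0401
```

```bash
python3 - <<'E'
from workcell import env
s=env.read_state();print(s['contact_force'],s['wrist_torque'],s['ee_rot'],s['eef_pos'])
E
```

```text
[-0.40636414 -8.89089183  0.71850924] [-1.75169285  0.05056056  0.22603544] [-3.14147952e+00  2.94588369e-03  1.56828402e+00] [0.57158548 0.05588427 0.03173862]
```

The reaction sits slightly toward the -x finger. I'll turn the tool slightly so both fingers bear, then check the balance.

Emit:
step_arm:
  rows:
    - {"tx":0.05,"ty":0,"tz":0,"wx":0,"wy":0,"wz":-0.005,"grip":4}
    - {"tx":0.1,"ty":0,"tz":0,"wx":0,"wy":0,"wz":-0.01,"grip":4}
    - {"tx":0.1,"ty":0,"tz":0,"wx":0,"wy":0,"wz":-0.01,"grip":4}
    - {"tx":0.1,"ty":0,"tz":0,"wx":0,"wy":0,"wz":-0.01,"grip":4}

```text
t: 11.02
eef_pos: [0.5718, 0.0558, 0.0318]
ee_rot: [3.141, 0.003, 1.576]
contact_force: [1.1, -9.5, 1.5]
width: 0.04
```

```bash
python3 - <<'E'
from workcell import env
s=env.read_state();print(s['contact_force'],s['wrist_torque'],s['ee_rot'],s['eef_pos'])
E
```

```text
[ 1.14302327 -9.49107905  1.46955403] [-2.01444656 -0.06641831 -0.37252024] [3.14135993 0.00347273 1.57560279] [0.57180317 0.05579254 0.03175214]
```

The load moved to the other finger, so the carton is seated between the two settings. I'll centre the turn, press once, and back off.

Emit:
step_arm:
  rows:
    - {"tx":0.1,"ty":0,"tz":0,"wx":0,"wy":0,"wz":0.006,"grip":4}
    - {"tx":0.1,"ty":0,"tz":0,"wx":0,"wy":0,"wz":0.006,"grip":4}
    - {"tx":0.1,"ty":0,"tz":0,"wx":0,"wy":0,"wz":0.006,"grip":4}

```text
t: 11.27
eef_pos: [0.5717, 0.0559, 0.0318]
ee_rot: [3.141, 0.005, 1.57]
contact_force: [0.2, -12.3, 0.8]
width: 0.0402
```

```bash
python3 - <<'E'
from workcell import env
s=env.read_state();print(s['contact_force'],s['wrist_torque'],s['ee_rot'],s['eef_pos'])
E
```

```text
[  0.24539868 -12.27371827   0.81580247] [-2.39916502  0.01540575  0.07591675] [3.14149541 0.0046512  1.57027257] [0.571736   0.055879   0.03176758]
```

Emit:
step_arm:
  rows:
    - {"tx":-0.6,"ty":0,"tz":0,"wx":0,"wy":0,"wz":0,"grip":4}
    - {"tx":-2,"ty":0,"tz":0,"wx":0,"wy":0,"wz":0,"grip":4}
    - {"tx":-4,"ty":0,"tz":0,"wx":0,"wy":0,"wz":0,"grip":4}
    - {"tx":-5,"ty":0,"tz":-3,"wx":0,"wy":0,"wz":0,"grip":4}
    - {"tx":-5,"ty":0,"tz":-6,"wx":0,"wy":0,"wz":0,"grip":4}
    - {"tx":-5,"ty":0,"tz":-10,"wx":0,"wy":0,"wz":0,"grip":4}
    - {"tx":-5,"ty":0,"tz":-14,"wx":0,"wy":0,"wz":0,"grip":4}
    - {"tx":-5,"ty":0,"tz":-18,"wx":0,"wy":0,"wz":0,"grip":4}
    - {"tx":-5,"ty":0,"tz":-22,"wx":0,"wy":0,"wz":0,"grip":4}
    - {"tx":-8,"ty":0,"tz":-25,"wx":0,"wy":0,"wz":0,"grip":4}
    - {"tx":-11,"ty":0,"tz":-27,"wx":0,"wy":0,"wz":0,"grip":4}
    - {"tx":-14,"ty":0,"tz":-27,"wx":0,"wy":0,"wz":0,"grip":4}

```text
t: 12.27
eef_pos: [0.5748, -0.0796, 0.3078]
ee_rot: [3.132, -0.001, 1.577]
contact_force: [1.5, -0.5, -0.0]
width: 0.0401
```

Emit:
step_arm:
  rows:
    - {"tx":-4,"ty":0,"tz":0,"wx":0,"wy":0,"wz":0,"grip":4}
    - {"tx":-8,"ty":0,"tz":0,"wx":0,"wy":0,"wz":0,"grip":4}
    - {"tx":-12,"ty":0,"tz":0,"wx":0,"wy":0,"wz":0,"grip":4}
    - {"tx":-16,"ty":0,"tz":0,"wx":0,"wy":0,"wz":0,"grip":4}
    - {"tx":-20,"ty":0,"tz":0,"wx":0,"wy":0,"wz":0,"grip":4}
    - {"tx":-24,"ty":0,"tz":0,"wx":0,"wy":0,"wz":0,"grip":4}
    - {"tx":-28,"ty":0,"tz":0,"wx":0,"wy":0,"wz":0,"grip":4}
    - {"tx":-28,"ty":0,"tz":0,"wx":0,"wy":0,"wz":0,"grip":4}
    - {"tx":-28,"ty":0,"tz":0,"wx":0,"wy":0,"wz":0,"grip":4}
    - {"tx":-28,"ty":0,"tz":0,"wx":0,"wy":0,"wz":0,"grip":4}

```text
t: 13.1
eef_pos: [0.5728, -0.3584, 0.3011]
ee_rot: [-3.141, -0.002, 1.574]
contact_force: [0.3, 0.6, -0.4]
width: 0.0403
```

```bash
python3 look.py 12; python3 - <<'E'
import cv2
a=cv2.imread("pics/top12.png")[190:290,220:360];cv2.imwrite("pics/top12c.png",cv2.resize(a,None,fx=5.5,fy=5.5,interpolation=2))
a=cv2.imread("pics/side12.png")[190:290,255:375];cv2.imwrite("pics/side12c.png",cv2.resize(a,None,fx=6,fy=6,interpolation=2))
E
```

```text
[ 0.57369637 -0.35671478  0.3015283 ] [0.54324382 0.24424082 0.1779594 ] 13.2
```

View pics/top12c.png

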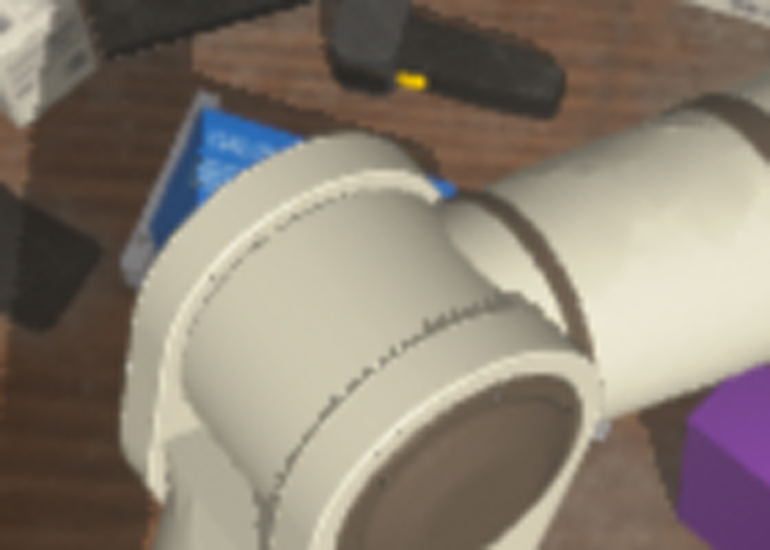

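View pics/side12c.png

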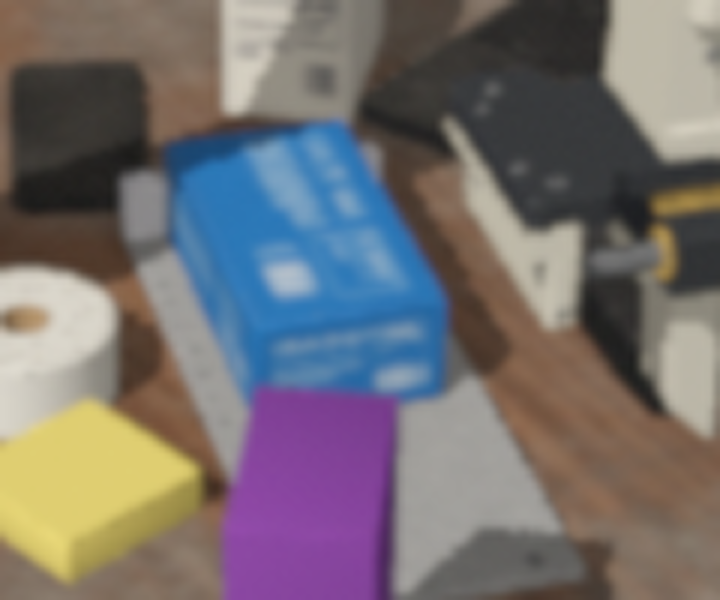

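The side view shows the carton lying against the stop with the other objects in place. The arm still hides it from the top camera. I'll swing further right for a clear view.

Emit:
step_arm:
  rows:
    - {"tx":-3,"ty":-2,"tz":0,"wx":0,"wy":0,"wz":0.05,"grip":4}
    - {"tx":-6,"ty":-5,"tz":0,"wx":0,"wy":0,"wz":0.1,"grip":4}
    - {"tx":-9,"ty":-8,"tz":0,"wx":0,"wy":0,"wz":0.2,"grip":4}
    - {"tx":-12,"ty":-11,"tz":0,"wx":0,"wy":0,"wz":0.3,"grip":4}
    - {"tx":-14,"ty":-14,"tz":0,"wx":0,"wy":0,"wz":0.4,"grip":4}
    - {"tx":-17,"ty":-17,"tz":0,"wx":0,"wy":0,"wz":0.5,"grip":4}
    - {"tx":-20,"ty":-20,"tz":0,"wx":0,"wy":0,"wz":0.6,"grip":4}
    - {"tx":-22,"ty":-23,"tz":0,"wx":0,"wy":0,"wz":0.7,"grip":4}
    - {"tx":-24,"ty":-26,"tz":0,"wx":0,"wy":0,"wz":0.8,"grip":4}
    - {"tx":-24,"ty":-28,"tz":0,"wx":0,"wy":0,"wz":0.8,"grip":4}
    - {"tx":-24,"ty":-28,"tz":0,"wx":0,"wy":0,"wz":0.8,"grip":4}

```text
t: 14.12
eef_pos: [0.2875, -0.6011, 0.3024]
ee_rot: [-3.141, 0.002, 0.767]
contact_force: [0.2, -0.6, 0.0]
width: 0.0402
```

```bash
python3 look.py 13; python3 - <<'E'
import cv2
a=cv2.imread("pics/top13.png")[190:290,220:360];cv2.imwrite("pics/top13c.png",cv2.resize(a,None,fx=5.5,fy=5.5,interpolation=2))
E
```

```text
[ 0.29431114 -0.59902991  0.30210687] [0.85578858 0.34370069 0.93018882] 14.2167
```

View pics/top13c.png

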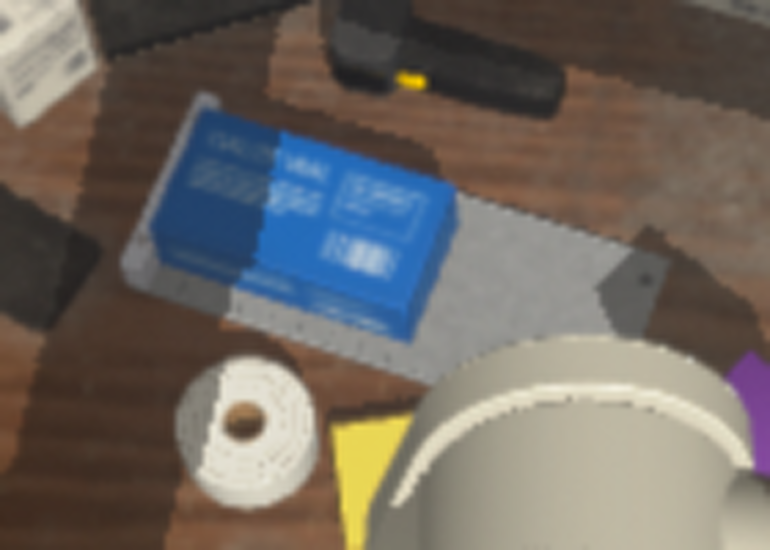

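View pics/top13.png

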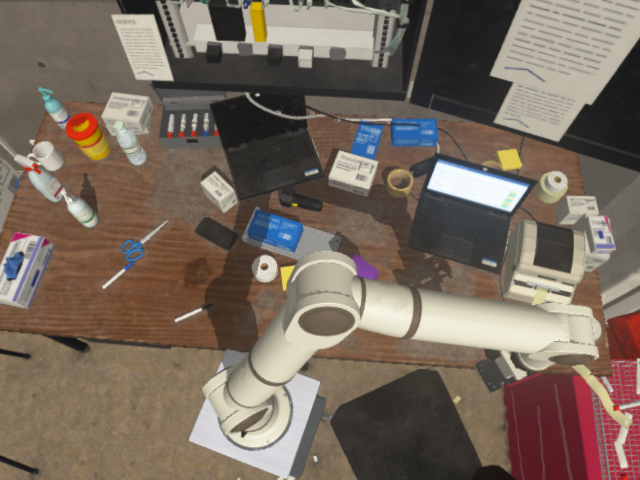

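In the clear top view the carton's end lies along the stop, with top corners at about (203,107), (457,183), (412,315) and (155,235). I'll check those numbers.

```bash
python3 - <<'E'
from h import *
np.set_printoptions(precision=4,suppress=True)
f=lambda p:crop(p,5.5,(220,190));g=lambda p:crop(p,6,(255,190))
q=at("top",f([(203,107),(457,183),(412,315),(155,235)]),.063)[:,:2];print(q)
print("lens",[np.linalg.norm(q[i]-q[(i+1)%4]) for i in range(4)],"long slopes dx/dy",[(a[0]-b[0])/(a[1]-b[1]) for a,b in((q[0],q[1]),(q[3],q[2]))])
r=at("side",g([(167,143),(347,122),(445,303),(245,335)]),.063)[:,:2];print(r)
# overlay ideal flush square carton
B=np.array([.5703,.0888])
for n in("top","side"):
    im=cv2.imread("pics/%s1%d.png"%(n,3 if n=="top" else 2));S=6;o=(220,190) if n=="top" else (255,190)
    w=np.array([[.5717+sx*.045,y,z] for z in(.008,.063) for sx,y in((-1,.2350),(1,.2350),(1,.065),(-1,.065))])
    p=(proj(n,w)-o+.5)*S-.5
    c=cv2.resize(im[o[1]:o[1]+100,o[0]:o[0]+130],None,fx=S,fy=S,interpolation=2)
    cv2.polylines(c,[np.int32(p[4:].round())],True,(0,255,255),1)
    cv2.polylines(c,[np.int32(p[:4].round())],True,(0,0,255),1)
    cv2.imwrite(f"pics/ov_{n}.png",c)
E
```

```text
[[0.6153 0.2348]
 [0.6174 0.0658]
 [0.5249 0.0612]
 [0.5234 0.2293]]
lens [np.float64(0.16904043125218177), np.float64(0.09256677334275067), np.float64(0.16809756359840708), np.float64(0.09203826187500343)] long slopes dx/dy [np.float64(-0.012283123378587312), np.float64(-0.00889635580871111)]
[[0.5253 0.2345]
 [0.6155 0.2312]
 [0.6126 0.0641]
 [0.5191 0.0628]]
```

View pics/ov_top.png

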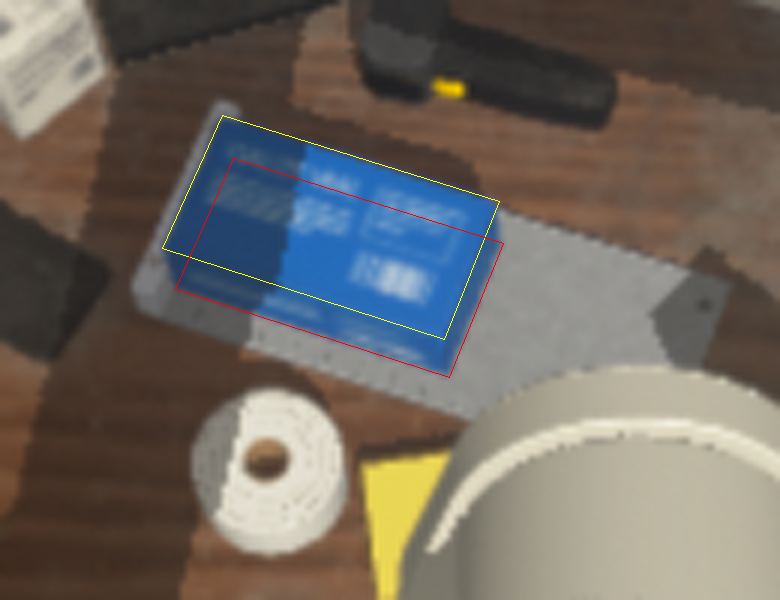

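View pics/ov_side.png

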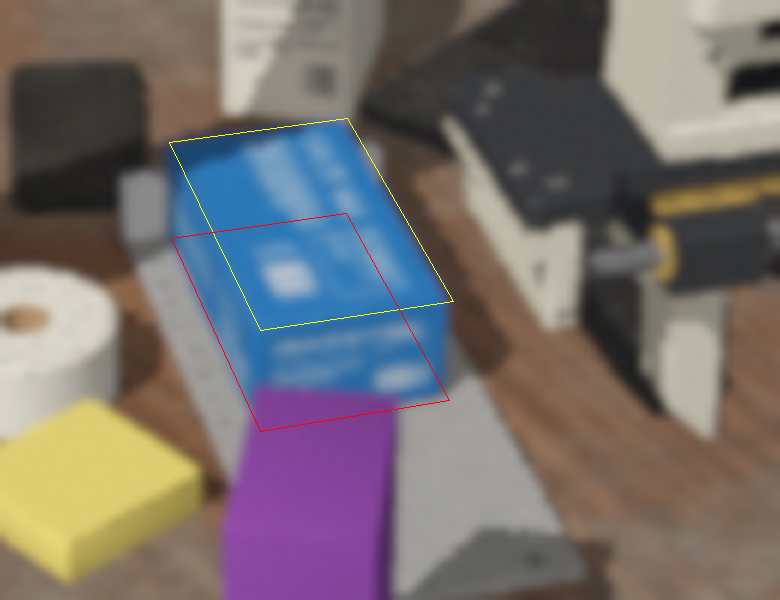

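The ideal square, flush outline matches the carton to within about a pixel in both views. One last check that the other objects haven't moved.

View pics/side13.png

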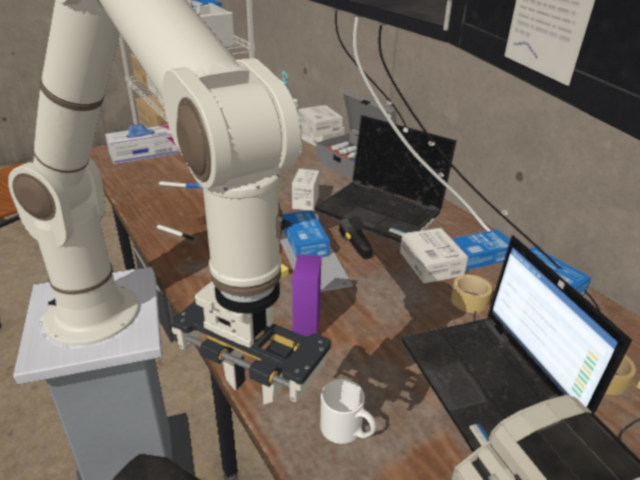

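The mug at (343,410), the purple carton, the scanner and the small carton are where they started. Handing in.

```bash
python3 -c "
from workcell import env
print(env.job_done(), env.read_state()['t'])"
```

```text
the job is handed in; nothing more can be done
the job is handed in; nothing more can be done
```

The carton is tipped onto its underside and its end is flush and square against the stop. I handed the job in at about 14 s, well inside the 51 s limit, with the arm clear of everything.

**What I did:** I pushed the upper part of the carton with both fingers, about 145 mm above the desk, until it fell toward the stop. I then pushed its rear end with both fingers held square to the board, which turned it straight, and slid it along to the stop. I seated it at about 12 N, with the load balanced across the two fingers.

**Last checks:**
- **Position:** an outline drawn for a flush, square carton matches it to about a pixel in both camera views. It puts the carton's end at y≈0.235, against a first estimate of 0.233–0.234 for the stop face. That difference is within the 2 mm calibration error.
- **Squareness:** edges read off the top view gave a skew of about 0.01 rad, and the side view about the same the other way. The force readings showed the carton seated square, so I take the skew as pixel-reading error.
- **Other objects:** everything visible in the last pictures is where it started. The arm partly hid the note block and hid the label roll in the side view, but the top view shows the roll in place and the note block's visible part unmoved. No unexpected contact force showed up.

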